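# Set the ball vice level in its ring rest

## Robot

A 7-joint arm with a two-finger parallel gripper is mounted at the origin on a cart in front of the work surface, level with it; the furniture and walls round the work are solid. World frame = base frame: x ahead of the robot, y to its left, z up, the work surface at z = 0. Lengths are in m, angles in degrees, forces in N, time in s.
With the tool pointing down it reaches from about 0.425 to 0.875 m from the base axis. Payload 4.7 kg.
Tool frame: the origin (TCP) lies midway between the tips of the shut fingers; the grasp point (between the pads) lies 19 mm behind it; z points along the fingers, y is the line along which they close (so a half turn about z gives the same grasp; the last joint's range is limited). The gripper opens to 87 mm and grips with 3 to 60 N. Pads are 19 mm wide; open, the fingers measure 117 mm over their backs; the gripper's body (75 mm by 190 mm) begins 51 mm behind the grasp point.
Start: joints at [-75.109, 18.392, -4.016, 83.108, 1.295, 78.541, -3.26], TCP at [0.158, 0.63, 0.223] pointing down, gripper open.
Joint ranges: [-163.93, 163.93], [-17.29, 119.83], [-79.2, 71.16], [3.27, 140.29], [-89.18, 269.18], [5.43, 117.66], [-154.24, 154.24]. Speed limits (degrees/s): [147.25, 147.25, 180, 180, 180, 180, 180].

## Interface

Orientations are given as [roll, pitch, yaw] about the fixed x, y, z axes, in that order (R = Rz(yaw) Ry(pitch) Rx(roll)).
In Python, from cell import env, viewer, boxes_of, masks_of gives the robot as it stands. The module is installed in compiled form; this text tells all that it offers.
- The arm moves only by the tool apply_moves, never from a script. Its argument "moves" is a list of rows, each a list of 7 numbers: the shift along the tool's x, y, z scaled (see below), then the turn, a rotation vector about the tool's x, y, z scaled (see below), then the opening, from 0 (shut) to 1 (fully open). A call has 1 to 20 rows; each row is the pose to reach, as a shift and turn from the pose commanded when the call began, along the tool's axes at that moment; what a row does not reach only later rows make up. The controller multiplies each number of a shift by 0.2 m and each number of a turn by 1.5 rad. A row lasts 1/10 s, in which the tool goes at most 50 mm and 8.59 degrees, less where a joint would pass 70% of its speed; a pose out of reach is approached as far as the arm can. A call with a number of a shift or a turn outside -1 to 1 is refused whole. A call with a gripper value outside its range is refused whole. The fingers move at their own pace and stop on an object; "grip_force" is the grip in N (left out, the last holds). Time passes only in rows, so rows that repeat a pose let the fingers close. It gives the time, the measured TCP pose, the force, the opening and the grip force at its end, in the units of the state.
- env.get_obs(): the state, without advancing time (a new reading comes with each control period).
- viewer.read_camera(name): name is "side" or "top" or "wrist"; returns the picture (384x512x3 uint8, red, green, blue); there is no depth.
- viewer.get_calibration(name): a dict with "fov_y" (degrees; the focal length in pixels is half the picture's height over the tangent of half this angle, whatever the lens; pixels are square), "cx", "cy" (the principal point, pixels), "position" and "orientation" of the camera in the world. Camera axes: x right, y up, looking along -z (the intrinsics and any distortion apply to the point x, -y, -z); pixel columns grow to the right and rows downward; lengths in m; the calibration is good to about 2 mm. A picture is of the moment at which its call begins: read the wrist's pose just before it. get_calibration takes no time and is no camera call; for the wrist camera it gives the pose at the moment of the call.
- env.sign_off(): hands the job in; it is judged then, once.
Trained networks look in the newest picture that a camera, given by its name, has taken for a name from the list of things; names that differ only in an ending like _2 or _b are one class to them, and where a whole thing is asked for, a point or a joint stands for the part that bears it (a point fixed in the world has none). Each returns a list of dicts, best first, with "conf" (0 to 1); they miss things now and then, are a little off and sometimes report something else, mostly with a low value. They report only what shows in the picture. A call takes as long as a camera call. They do not tell look-alikes from the thing itself.
- boxes_of(camera, target): "location" ([column, row] in pixels, amid what is visible of it).
- masks_of(camera, target): "pixels" (384x512 bool, what is visible of it) and "location" ([column, row] in pixels, amid what is visible of it).
The state is a dict: "time_s": time; "qpos": joint angles; "joint_velocities": joint speeds; "effort": joint torques, N m; "tool_pos": TCP position; "tool_rot": TCP orientation; "force": force on the tool from outside, world axes, zero at the start; "wrist_torque": the same for the moment, N m; "grip_width": finger opening in m; "grasp_force": force on a finger pad.
Only numpy, scipy, OpenCV 4.12 (cv2) and the standard library are available. Lean on these libraries where they do the work, as an engineer would, in place of code of your own. Each camera call takes 0.05 s, during which the arm holds its last target. There are 200 camera calls.

## Task

The engraver's ball vice has been left tipped over on the bench. Pick it up and lower it gently, round side down, into the ring of the adjustable ring rest until the ring carries it, without dropping or forcing it, so that it stays there centred with its round table level, then let go. Leave the bottles, the white tablet and the wooden ring clamp where they are.

Things in the scene. Friction and masses are not known exactly. Their poses are not given: they have to be found in the camera images.
- ball_vice: Loose engraver's ball vice, 0.5 to 0.8 kg, one rigid body. Origin: centre of the ball; z: its axis, toward the jaws. Below z = 0 a dark steel half ball, radius 36 mm. It starts tipped about 37 degrees, resting on the ball and the edge of its table, jaws leaning toward the robot and to its right (10 to 60 degrees from -x), its y level. Top-heavy: it falls over on the bench, but in the ring stays at whatever tilt it is left.
- vice_grip (a point): Point on the vice's axis, 30 mm above the ball centre, between the jaws: light metal blocks, together 34 mm in the body's x and 34 mm in y, top 42 mm above the ball centre. Their flat sides face the body's +y and -y: grip here, across y. (Brass screw ends at +x and -x.)
- vice_table (a point): Centre of the top of the vice's round, knurled steel table, at the ball centre (body origin); the table has radius 48 mm and is 10 mm thick. A dark washer of radius 24 mm round the jaws' foot is 4 mm higher.
- ring_rest: Fixed ring rest; origin under the centre of its dark foot (radius 50 mm), on the bench; z up, the ring's axis. A column in its socket carries, on three posts, a level steel ring: inner radius 28 mm, outer 38 mm. The column is clamped firmly at a height that is NOT measured: the ring's top lies anywhere from 68 to 98 mm above the bench, so feel for it.
- rest_socket (a point): Top centre of the ring rest's socket, 36 mm above the bench, on the ring's axis (it does not move with the column). A brass thumbscrew sticks out 34 mm to one side, 29 mm up. Seated in the ring, the 36 mm ball's centre is about 23 mm above the ring's top, clear of all below.
- brown_bottle: Amber glass bottle with black cap, 41 mm across, 98 mm high, origin under its centre. Leave alone.
- flux_bottle: Translucent bottle with milky cap, 46 mm across, 102 mm high, origin under its centre. Leave alone.
- borax_tablet: White round tablet, 43 mm across, 15 mm high, origin under its centre. Leave alone.
- ring_clamp: Turned wooden handle lying on the bench, 114 x 25 x 22 mm, long along its x, origin under its centre. Leave alone.
Things that resemble listed ones, but are neither listed nor needed, are in the scene too. What is shaped like the ring_rest but pink is not meant.

How it is judged (in metres and radians):
On the way:
1. the ball vice is lifted clear of the bench (height (world z) of ball_vice above 0.07 m), for 0.2 s.
At the end, for the whole second after the job is handed in: The ball vice sits alone in the ring: its ball centre within 4 mm of the ring's axis seen from above, its axis within 4 degrees (0.07 rad) of vertical, carried by the ring rest, released and still; never dropped, never pressed on with over 45 N (horizontal distance between ball_vice and ring_rest below 0.004 m and angle between ball_vice's own z axis and vertical below 0.07 rad and contact force between ball_vice and ring_rest above 2 N and height (world z) of ball_vice above 0.075 m and linear speed of ball_vice below 0.02 m/s and angular speed of ball_vice below 0.1 rad/s); the robot touches nothing.
It fails at once if the vice is rammed onto the ring rest (more than 45 N between them) (contact force between ball_vice and ring_rest above 45 N).
It fails at once if a bystander is moved by more than 30 mm (distance of any of brown_bottle, flux_bottle, borax_tablet, ring_clamp from where it was at the start of the episode above 0.03 m).
It fails at once if the vice is dropped (it falls at over 0.25 m/s, some 3 mm, with no finger on it) (linear speed of ball_vice above 0.25 m/s and contact force between the fingers and ball_vice below 0.2 N).
It also fails if it takes over 51 s, if anything falls off the work surface, if the arm or the gripper's body presses on something with over 40 N, if the wrist force passes 120 N, or if a joint passes its speed limit or range.

## Working session

There is one attempt and no reset: what is moved stays moved. The work goes in short steps, Python scripts to look and compute and a tool call to move; the robot and the scene stay as the last step left them, time stands still between calls to the robot, and variables do not carry over. Pictures are saved under pics/ and viewed, at most 10 in all, crops included, and the job is handed in when it is done.

Besides the shell and the picture viewer there is one more tool, called after "Request:" as name(argument=value, ...), one argument or row to a line, values as JSON. apply_moves: Moves the arm, as the interface text tells. Shifts and turns lie within -1 to 1; 1 stands for 0.2 m of shift or 1.5 rad of turn. Its arguments: {"type":"object","properties":{"moves":{"type":"array","items":{"type":"array","items":{"type":"number","minimum":-1,"maximum":1}}},"grip_force":{"type":"number"}},"required":["moves"]}

```bash
mkdir -p pics; ls
python3 - <<'E'
from cell import env, viewer, boxes_of, masks_of
import cv2, numpy as np
o=env.get_obs();print({k:np.round(v,3) for k,v in o.items()})
ims=[]
for c in("side","top"):
    print(c,viewer.get_calibration(c))
    im=viewer.read_camera(c);ims.append(im)
    for t in("ball_vice","vice_grip","vice_table","ring_rest","rest_socket","brown_bottle","flux_bottle","borax_tablet","ring_clamp"):
        print(c,t,[(np.round(d["location"],1).tolist(),round(d["conf"],2)) for d in boxes_of(c,t)][:3])
for n,im in zip(("side","top"),ims): cv2.imwrite(f"pics/{n}0.png",im[:,:,::-1])
print(viewer.get_calibration("wrist"))
E
```

```text
pics
{'time_s': np.float64(0.0), 'qpos': array([-75.109,  18.439,  -4.017,  83.173,   1.294,  78.541,  -3.262]), 'joint_velocities': array([ 0.124,  0.009,  0.016,  0.03 ,  0.063, -0.046, -0.027]), 'effort': array([ 0.0000e+00, -4.9128e+01, -4.0400e-01, -3.1253e+01, -6.4000e-02,
        4.4000e-02,  0.0000e+00]), 'tool_pos': array([0.158, 0.63 , 0.221]), 'tool_rot': array([-1.79892e+02,  4.00000e-03,  1.65918e+02]), 'force': array([-0.173,  0.303, -0.47 ]), 'wrist_torque': array([-0.035, -0.018,  0.025]), 'grasp_force': np.float64(0.0), 'grip_width': np.float64(0.087)}
side {'fov_y': 55.03831242241478, 'cx': 251.51116839893405, 'cy': 189.0851681587242, 'position': array([0.45631623, 0.81705498, 0.55998591]), 'orientation': array([  60.91216973,    0.92858414, -174.38155768])}
side ball_vice [([241.5, 225.0], 0.86)]
side vice_grip [([242.5, 228.1], 0.96)]
side vice_table [([241.2, 228.7], 0.75)]
side ring_rest [([253.5, 157.4], 0.89), ([257.0, 183.2], 0.76)]
side rest_socket [([261.2, 185.7], 0.96), ([248.9, 156.0], 0.51)]
side brown_bottle [([206.1, 200.8], 0.78)]
side flux_bottle [(
[... 308 characters left out ...]
1916])}
top ball_vice [([182.8, 190.0], 0.96)]
top vice_grip [([189.0, 189.4], 0.89)]
top vice_table [([183.3, 192.3], 0.87)]
top ring_rest [([285.0, 202.7], 0.7), ([349.0, 189.5], 0.62), ([182.3, 192.8], 0.36)]
top rest_socket [([353.5, 190.8], 0.7), ([285.4, 200.9], 0.61), ([184.9, 190.8], 0.3)]
top brown_bottle [([239.9, 147.3], 0.67)]
top flux_bottle [([167.3, 141.0], 0.92), ([285.5, 201.0], 0.57)]
top borax_tablet [([301.4, 150.1], 0.67)]
top ring_clamp [([239.9, 280.4], 0.52)]
{'fov_y': 63.31200947323955, 'cx': 252.79332922656928, 'cy': 188.34769268470907, 'position': array([0.07936427, 0.64979484, 0.38462914]), 'orientation': array([-1.70715325e+01,  4.05182474e-02,  7.59143518e+01])}
```

View pics/side0.png

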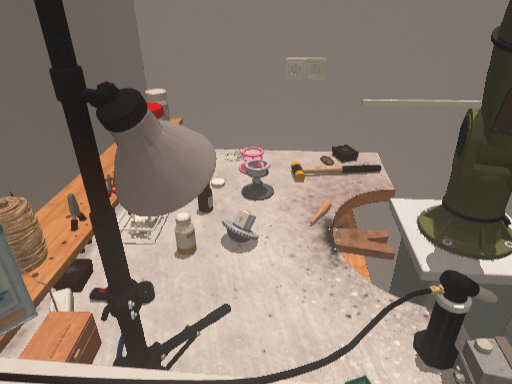

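View pics/top0.png

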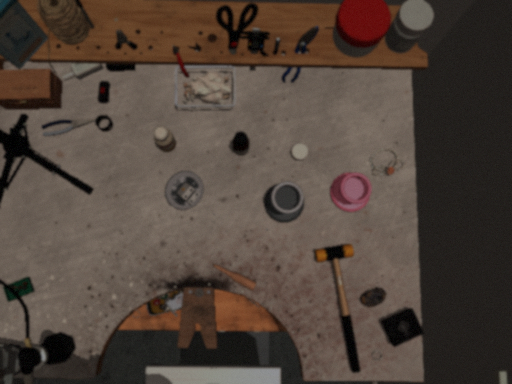

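The side view shows the tipped vice at (240,228), the grey ring rest at (257,180) and the pink look-alike behind it at (252,157). In the top view the vice is at (184,190), the rest at (285,202) and the pink one at (350,190).

```bash
cat > h.py <<'E'
import numpy as np, cv2
from scipy.spatial.transform import Rotation as R
from cell import env, viewer, boxes_of, masks_of
def rot(e): return R.from_euler("xyz",e,degrees=True).as_matrix()
def K(c):
    f=192/np.tan(np.radians(c["fov_y"]/2)); return f,c["cx"],c["cy"]
def ray(c,px):
    f,cx,cy=K(c); d=rot(c["orientation"])@np.array([(px[0]-cx)/f,-(px[1]-cy)/f,-1]); return np.array(c["position"]),d/np.linalg.norm(d)
def onz(c,px,z):
    p,d=ray(c,px); return p+d*(z-p[2])/d[2]
def proj(c,P):
    f,cx,cy=K(c); q=(np.atleast_2d(P)-c["position"])@rot(c["orientation"]); return np.c_[cx+f*q[:,0]/-q[:,2],cy+f*q[:,1]/q[:,2]]
def tri(*cp):
    A=np.zeros((3,3));b=np.zeros(3)
    for c,px in cp:
        p,d=ray(c,px);M=np.eye(3)-np.outer(d,d);A+=M;b+=M@p
    return np.linalg.solve(A,b)
def move(pos,Rm):
    """row numbers from current pose (measured) to target"""
    o=env.get_obs();R0=rot(o["tool_rot"])
    return np.round(np.r_[R0.T@(np.array(pos)-o["tool_pos"])/.2,R.from_matrix(R0.T@Rm).as_rotvec()/1.5],4)
E
python3 - <<'E'
from h import *
s,t=viewer.get_calibration("side"),viewer.get_calibration("top")
for n,a,b in(("grip",(242.5,228.1),(189,189.4)),("table",(241.2,228.7),(183.3,192.3)),("rest",(257,183.2),(285,202.7)),("socket",(261.2,185.7),(285.4,200.9)),("brown",(206.1,200.8),(239.9,147.3)),("flux",(182.7,236.6),(167.3,141))):
    print(n,tri((s,a),(t,b)).round(3), onz(t,b,.036).round(3),onz(s,a,.036).round(3))
w=viewer.get_calibration("wrist");o=env.get_obs();R0=rot(o["tool_rot"])
print("cam in tool",R0.T@(w["position"]-o["tool_pos"]),(R0.T@rot(w["orientation"])).round(3))
print(onz(t,(240,278),.01),onz(t,(301,150),.01))
E
```

```text
grip [0.564 0.066 0.028] [0.566 0.065 0.036] [0.56  0.078 0.036]
table [0.561 0.079 0.034] [0.559 0.079 0.036] [0.563 0.081 0.036]
rest [ 0.541 -0.168  0.03 ] [ 0.537 -0.167  0.036] [ 0.544 -0.157  0.036]
socket [ 0.538 -0.169  0.022] [ 0.541 -0.168  0.036] [ 0.53  -0.142  0.036]
brown [ 0.677 -0.056  0.029] [ 0.673 -0.056  0.036] [ 0.676 -0.044  0.036]
flux [0.692 0.123 0.034] [0.685 0.122 0.036] [0.698 0.124 0.036]
cam in tool [ 0.08114893 -0.00044022 -0.16206179] [[-0.     0.956  0.294]
 [ 1.    -0.     0.001]
 [ 0.001  0.294 -0.956]]
[ 0.35604437 -0.06132906  0.01      ] [ 0.6748952  -0.20946839  0.01      ]
```

Run:
```python
from h import *
s,t=viewer.get_calibration("side"),viewer.get_calibration("top")
print("torch",tri((s,(458,285)),(t,(60,347))), "base lamp",tri((s,(135,310)),(t,(15,140))),onz(s,(140,360),0))
for z in(.2,.3,.4,.5):print(z,onz(s,(215,160),z).round(3),onz(s,(60,80),z).round(3))
print(move((.42,.36,.3),rot((180,0,100))),move((.54,.06,.23),rot((180,0,35))))
```

```text
torch [0.18886662 0.32669712 0.1160029 ] base lamp [0.66429282 0.44480389 0.13767538] [0.69571635 0.42899954 0.        ]
0.2 [0.625 0.04  0.2  ] [ 1.476 -0.763  0.2  ]
0.3 [0.578 0.256 0.3  ] [ 1.193 -0.324  0.3  ]
0.4 [0.531 0.471 0.4  ] [0.909 0.115 0.4  ]
0.5 [0.484 0.687 0.5  ] [0.626 0.554 0.5  ]
[-1.5988e+00 -9.9330e-01 -3.8720e-01  1.0000e-04 -0.0000e+00  7.6700e-01] [-2.5457e+00 -2.3023e+00 -3.7400e-02  0.0000e+00 -1.0000e-04  1.5233e+00]
```

Request:
apply_moves(
  moves=[
    [-0.13,-0.12,-0.06,0,0,0.076,1],
    [-0.26,-0.24,-0.12,0,0,0.152,1],
    [-0.39,-0.37,-0.18,0,0,0.228,1],
    [-0.52,-0.49,-0.24,0,0,0.304,1],
    [-0.65,-0.61,-0.3,0,0,0.38,1],
  ],
)

```text
time_s: 1.5
tool_pos: [0.2553, 0.4792, 0.2832]
tool_rot: [180.0, -0.0, 133.0]
force: [1.0, 0.6, 0.5]
grip_width: 0.0868
grasp_force: 0.0
```

Run:
```python
from h import *
o=env.get_obs();print(o["tool_pos"],o["tool_rot"],o["time_s"])
print(move((.36,.33,.3),rot((180,0,100))))
```

```text
[0.25527251 0.47919842 0.28324241] [ 1.79971208e+02 -1.28865094e-02  1.32992613e+02] 1.5
[-9.027e-01 -1.256e-01 -8.410e-02  3.000e-04 -2.000e-04  3.839e-01]
```

Request:
apply_moves(
  moves=[
    [-0.18,-0.025,-0.017,0,0,0.076,1],
    [-0.36,-0.05,-0.034,0,0,0.152,1],
    [-0.54,-0.075,-0.05,0,0,0.228,1],
    [-0.72,-0.1,-0.067,0,0,0.304,1],
    [-0.9,-0.125,-0.084,0,0,0.384,1],
  ],
)

```text
time_s: 2.0
tool_pos: [0.3604, 0.331, 0.2998]
tool_rot: [180.0, -0.0, 100.0]
force: [-0.7, -0.3, -0.7]
grip_width: 0.0872
grasp_force: 0.0
```

Run:
```python
from h import *
print(move((.46,.19,.27),rot((180,0,65))))
```

```text
[-7.805e-01  3.681e-01  1.487e-01  2.000e-04 -5.000e-04  4.071e-01]
```

Request:
apply_moves(
  moves=[
    [-0.16,0.074,0.03,0,0,0.08,1],
    [-0.31,0.15,0.06,0,0,0.16,1],
    [-0.47,0.22,0.09,0,0,0.24,1],
    [-0.63,0.3,0.12,0,0,0.32,1],
    [-0.78,0.37,0.15,0,0,0.407,1],
  ],
)

```text
time_s: 2.5
tool_pos: [0.4612, 0.1904, 0.2694]
tool_rot: [180.0, -0.0, 65.0]
force: [-0.0, 0.4, -0.0]
grip_width: 0.087
grasp_force: 0.0
```

Run:
```python
from h import *
print(move((.54,.07,.22),rot((180,0,35))))
```

```text
[-3.789e-01  6.117e-01  2.472e-01  1.000e-04 -6.000e-04  3.485e-01]
```

Request:
apply_moves(
  moves=[
    [-0.08,0.12,0.05,0,0,0.07,1],
    [-0.15,0.24,0.1,0,0,0.14,1],
    [-0.23,0.37,0.15,0,0,0.21,1],
    [-0.3,0.49,0.2,0,0,0.28,1],
    [-0.38,0.61,0.25,0,0,0.35,1],
    [-0.38,0.61,0.25,0,0,0.35,1],
  ],
)

```text
time_s: 3.1
tool_pos: [0.5401, 0.0668, 0.2182]
tool_rot: [179.9, 0.1, 34.7]
force: [1.0, 0.1, -0.1]
grip_width: 0.0871
grasp_force: 0.0
```

Run:
```python
from h import *
c=viewer.get_calibration("wrist");im=viewer.read_camera("wrist");cv2.imwrite("pics/w1.png",im[:,:,::-1])
for n,z in(("ball_vice",.036),("vice_grip",.06),("vice_table",.036)):
    for d in masks_of("wrist",n)[:1]: print(n,d["conf"],d["location"],onz(c,d["location"],z),d["pixels"].sum()); np.save(f"m_{n}.npy",d["pixels"])
import pickle;pickle.dump(c,open("c1.pkl","wb"))
```

```text
ball_vice 0.79 [257.1, 141.8] [0.56610257 0.07828618 0.036     ] 4999
vice_grip 0.64 [258.0, 138.9] [0.57188017 0.08165826 0.06      ] 4981
vice_table 0.92 [256.4, 141.7] [0.56575297 0.07898598 0.036     ] 5040
```

View pics/w1.png

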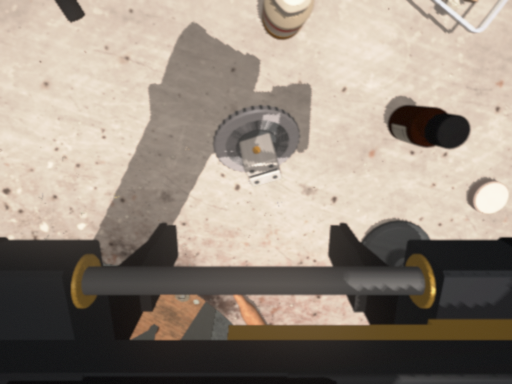

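The vice is at (257,145) with its jaws leaning down the image and slightly to the right; the brown bottle is at (430,127) and the tablet at (490,197).

```bash
cat > fit.py <<'E'
from h import *
a=np.linspace(0,2*np.pi,48,endpoint=False);C,S=np.cos(a),np.sin(a)
cyl=lambda r,z0,z1:np.r_[np.c_[r*C,r*S,0*a+z0],np.c_[r*C,r*S,0*a+z1]]
ball=np.concatenate([cyl(36*np.cos(e),-36*np.sin(e),-36*np.sin(e)) for e in np.linspace(0,1.5,8)])
box=np.array([[x,y,z] for x in(-17,17) for y in(-17,17) for z in(0,42)])
parts=[cyl(48,-10,0)/1e3,ball/1e3,box/1e3]
def pose(x,y,phi,tilt=37,z=.0365):
    h=np.radians(180+phi);t=np.radians(tilt)
    L=np.array([np.cos(h),np.sin(h),0]);zb=np.sin(t)*L+[0,0,np.cos(t)]
    yb=np.cross([0,0,1],L);xb=np.cross(yb,zb);return np.array([x,y,z]),np.c_[xb,yb,zb]
def sil(c,p,Rm):
    m=np.zeros((384,512),np.uint8)
    for P in parts: cv2.fillConvexPoly(m,cv2.convexHull(np.round(proj(c,P@Rm.T+p)*16).astype(np.int32)),1,shift=4)
    return m>0
E
python3 - <<'E'
from fit import *;import pickle
from scipy.optimize import minimize
c=pickle.load(open("c1.pkl","rb"))
im=cv2.imread("pics/w1.png")
# silhouette of own: network masks
ms=[np.load(f"m_{n}.npy") for n in("ball_vice","vice_grip","vice_table")];m=sum(x.astype(int) for x in ms)>=2
t=viewer.get_calibration("top");viewer.read_camera("top");mt=masks_of("top","ball_vice")[0]["pixels"]
iou=lambda a,b:(a&b).sum()/(a|b).sum()
def cost(v,w=1):
    p,Rm=pose(v[0]/100,v[1]/100,v[2]*10); return -iou(sil(c,p,Rm),m)-w*.5*iou(sil(t,p,Rm),mt)
for w in(0,1):
    b=min((minimize(cost,[56.3,7.9,f],args=(w,),method="Nelder-Mead",options=dict(initial_simplex=[[56.3,7.9,f],[57.3,7.9,f],[56.3,8.9,f],[56.3,7.9,f+1]])) for f in(1,2.5,4,5.5)),key=lambda r:r.fun)
    print(w,b.x,b.fun)
v=b.x;p,Rm=pose(v[0]/100,v[1]/100,v[2]*10)
q=lambda P:np.round(proj(c,P@Rm.T+p)*5-np.array([190,80])*5).astype(int)
z=cv2.resize(im[80:200,190:330],None,fx=5,fy=5,interpolation=cv2.INTER_CUBIC)
cv2.polylines(z,[q(np.c_[48*C,48*S,0*a]/1e3)],True,(0,0,255));cv2.polylines(z,[q(np.c_[24*C,24*S,0*a+4]/1e3)],True,(0,255,255))
k=np.array([[-17,-17,42],[17,-17,42],[17,17,42],[-17,17,42]])/1e3
cv2.polylines(z,[q(k)],True,(0,255,0));cv2.polylines(z,[q(k*[1,1,.1])],True,(255,0,0))
cv2.imwrite("pics/z1.png",z)
E
```

```text
0 [56.25590596  7.50640897  4.9184458 ] -0.9529971455756422
1 [56.24132181  7.47627001  4.8400789 ] -1.1932748781649862
```

View pics/z1.png

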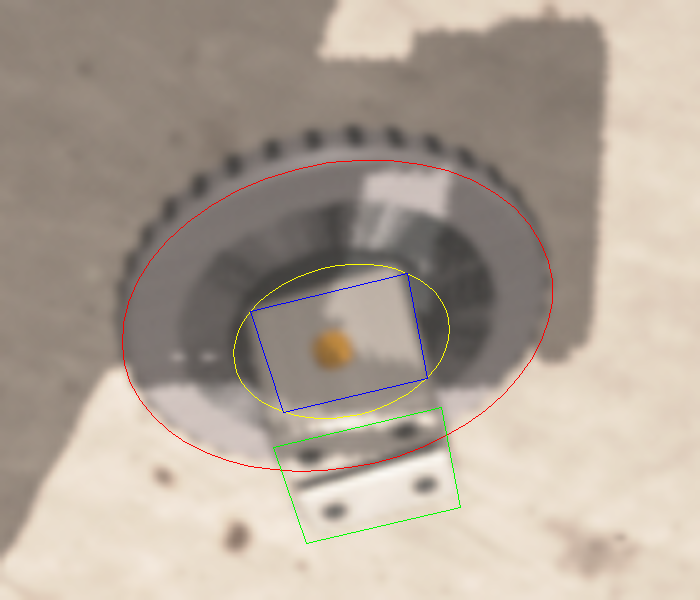

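The overlay gives a heading of about 47° with the fit some 3 mm low, so I correct the position to about (0.565, 0.077) and go to a tilted pre-grasp.

```bash
cat >> fit.py <<'E'
def tool(p,Rm,back=0): # tool pose for grasping
    Rt=np.c_[-Rm[:,0],Rm[:,1],-Rm[:,2]]; return p+Rm[:,2]*(.011+back),Rt
E
python3 - <<'E'
from fit import *
p,Rm=pose(.565,.077,47); q,Rt=tool(p,Rm,.08); print(q,R.from_matrix(Rt).as_euler("xyz",True)); print(move(q,Rt))
E
```

```text
[0.52765025 0.03694729 0.10917583] [180. -37.  47.]
[-0.1532  0.1155  0.5531  0.0436  0.4283 -0.1308]
```

Request:
apply_moves(
  moves=[
    [-0.03,0.023,0.07,0.009,0.085,-0.026,1],
    [-0.06,0.046,0.15,0.017,0.17,-0.052,1],
    [-0.09,0.069,0.25,0.026,0.257,-0.078,1],
    [-0.12,0.092,0.4,0.035,0.343,-0.105,1],
    [-0.153,0.116,0.55,0.0436,0.428,-0.131,1],
    [-0.153,0.116,0.55,0.0436,0.428,-0.131,1],
    [-0.153,0.116,0.55,0.0436,0.428,-0.131,1],
  ],
)

```text
time_s: 4.1
tool_pos: [0.5258, 0.0348, 0.1075]
tool_rot: [-179.9, -37.0, 46.7]
force: [-0.4, 0.7, 0.8]
grip_width: 0.0871
grasp_force: 0.0
```

Run:
```python
from fit import *
o=env.get_obs();print(o["qpos"].round(1),o["tool_pos"],o["tool_rot"])
c=viewer.get_calibration("wrist");im=viewer.read_camera("wrist")[:,:,::-1].copy()
p,Rm=pose(.565,.077,47)
q=lambda P:np.round(proj(c,P@Rm.T+p)*3-np.array([130,60])*3).astype(int)
z=cv2.resize(im[60:260,130:390],None,fx=3,fy=3,interpolation=cv2.INTER_CUBIC)
cv2.polylines(z,[q(np.c_[48*C,48*S,0*a]/1e3)],True,(0,0,255))
k=np.array([[-17,-17,42],[17,-17,42],[17,17,42],[-17,17,42]])/1e3
cv2.polylines(z,[q(k)],True,(0,255,0))
cv2.imwrite("pics/z2.png",z)
```

```text
[-38.   -4.9  52.4 130.6 -44.4  42.5   2.6] [0.52579093 0.03484703 0.10745927] [-179.87608136  -36.95362101   46.72527006]
```

View pics/z2.png

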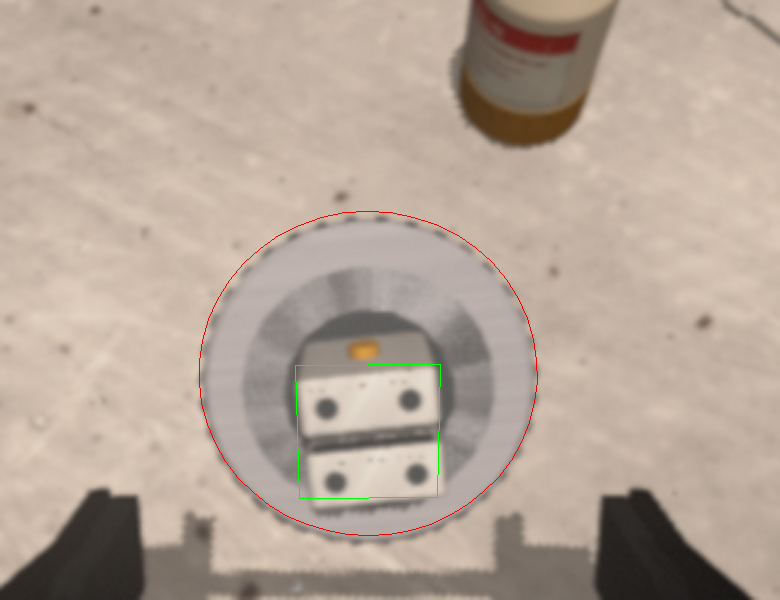

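Close view: the disc is centred at zoom (368,379) against the model's (368,373). The jaws are turned about 5°, so the heading is about 51.5°, and I correct for both.

Run:
```python
from fit import *
p,Rm=pose(.564,.0758,51.5,z=.0362)
for b in(.06,0): q,Rt=tool(p,Rm,b); print(q,move(q,Rt))
```

```text
[0.53740066 0.04236004 0.09290312] [ 0.011   0.0163  0.0982  0.032   0.0009 -0.0444]
[0.55987897 0.07061916 0.04498499] [ 0.0109  0.0019  0.3978  0.032   0.0009 -0.0444]
```

Request:
apply_moves(
  moves=[
    [0.011,0.016,0.05,0.032,0.001,-0.044,1],
    [0.011,0.016,0.1,0.032,0.001,-0.044,1],
    [0.011,0.012,0.2,0.032,0.001,-0.044,1],
    [0.011,0.007,0.3,0.032,0.001,-0.044,1],
    [0.011,0.002,0.36,0.032,0.001,-0.044,1],
    [0.011,0.002,0.4,0.032,0.001,-0.044,1],
    [0.011,0.002,0.4,0.032,0.001,-0.044,1],
  ],
  grip_force=40,
)

```text
time_s: 4.85
tool_pos: [0.5619, 0.0735, 0.0462]
tool_rot: [180.0, -36.9, 51.8]
force: [0.3, 0.1, 0.2]
grip_width: 0.0871
grasp_force: 0.0
```

Request:
apply_moves(
  moves=[
    [0,0,0,0,0,0,0.6],
    [0,0,0,0,0,0,0.5],
    [0,0,0,0,0,0,0.42],
    [0,0,0,0,0,0,0.3],
    [0,0,0,0,0,0,0.3],
    [0,0,0,0,0,0,0.3],
    [0,0,0,0,0,0,0.3],
    [0,0,0,0,0,0,0.3],
  ],
  grip_force=40,
)

```text
time_s: 5.65
tool_pos: [0.5621, 0.0714, 0.0467]
tool_rot: [179.9, -37.0, 51.6]
force: [0.3, -0.4, -0.5]
grip_width: 0.0335
grasp_force: 39.9
```

Request:
apply_moves(
  moves=[
    [0.015,0,-0.02,0,0,0,0.3],
    [0.045,0,-0.06,0,0,0,0.3],
    [0.09,0,-0.12,0,0,0,0.3],
    [0.15,0,-0.2,0,0,0,0.3],
    [0.21,0,-0.28,0,0,0,0.3],
    [0.27,0,-0.36,0,0,0,0.3],
    [0.33,0,-0.44,0,0,0,0.3],
    [0.39,0,-0.52,0,0,0,0.3],
    [0.42,0,-0.56,0,0,0,0.3],
    [0.42,0,-0.56,0,0,0,0.3],
  ],
)

```text
time_s: 6.65
tool_pos: [0.5612, 0.071, 0.1869]
tool_rot: [179.9, -37.0, 51.6]
force: [-0.0, -0.0, -7.1]
grip_width: 0.0333
grasp_force: 39.9
```

Run:
```python
from fit import *
o=env.get_obs();print(o)
print(move((.54,.03,.21),rot((180,0,51.5))))
```

```text
{'time_s': 6.65, 'qpos': array([-44.08112131,  -7.34729353,  52.12485375, 121.40311059,
       -35.1522969 ,  48.92034037,  -9.37235532]), 'joint_velocities': array([ 0.02520026,  1.79290208,  0.55965756,  1.77149846, -1.43147522,
       -0.34561644,  2.02390664]), 'effort': array([ -0.06818095, -17.84344554,  -3.33116233, -34.20608282,
        -3.38718295,  -0.54842502,  -0.28218021]), 'tool_pos': array([0.56116344, 0.07095434, 0.18693749]), 'tool_rot': array([179.88620004, -36.99621487,  51.64385735]), 'force': array([-2.98616294e-02, -7.68001240e-04, -7.10748378e+00]), 'wrist_torque': array([-1.52514873,  1.20697091,  0.04289198]), 'grasp_force': 39.932176259007974, 'grip_width': 0.03332046940993047}
[-0.1113  0.0445 -0.2282  0.0007 -0.4305  0.0012]
```

Run:
```python
from fit import *
print(move((.48,-.05,.22),rot((180,0,20))))
```

```text
[-0.4804  0.0582 -0.5688 -0.1176 -0.4197  0.3548]
```

Request:
apply_moves(
  moves=[
    [-0.03,0.003,-0.03,-0.007,-0.025,0.02,0.3],
    [-0.08,0.01,-0.095,-0.02,-0.07,0.06,0.3],
    [-0.14,0.017,-0.166,-0.035,-0.123,0.104,0.3],
    [-0.2,0.025,-0.24,-0.05,-0.177,0.15,0.3],
    [-0.27,0.033,-0.32,-0.066,-0.237,0.2,0.3],
    [-0.34,0.041,-0.4,-0.083,-0.297,0.25,0.3],
    [-0.4,0.05,-0.48,-0.099,-0.352,0.298,0.3],
    [-0.45,0.055,-0.53,-0.11,-0.395,0.333,0.3],
    [-0.48,0.058,-0.569,-0.1176,-0.42,0.355,0.3],
    [-0.48,0.058,-0.569,-0.1176,-0.42,0.355,0.3],
    [-0.48,0.058,-0.569,-0.1176,-0.42,0.355,0.3],
  ],
)

```text
time_s: 7.75
tool_pos: [0.4798, -0.0491, 0.2184]
tool_rot: [-179.9, 0.1, 20.0]
force: [-0.1, 0.4, -8.0]
grip_width: 0.0336
grasp_force: 39.9
```

Run:
```python
from fit import *;import pickle
o=env.get_obs();print(o["tool_pos"],o["tool_rot"],o["force"])
out=[];D={}
for n,(x,y,w,h),f in(("wrist",(130,40,380,270),2),("side",(200,130,100,135),4),("top",(235,150,100,100),4)):
    c=viewer.get_calibration(n);im=viewer.read_camera(n)[:,:,::-1].copy();D[n]=(c,im)
    print(n,[(d["location"],round(d["conf"],2)) for d in boxes_of(n,"rest_socket")][:3])
pickle.dump(D,open("d2.pkl","wb"))
p0=np.array([.541,-.168,0])
def crop(n,x,y,w,h,f):
    c,im=D[n];z=cv2.resize(im[y:y+h,x:x+w],None,fx=f,fy=f,interpolation=cv2.INTER_CUBIC)
    q=lambda P:np.round((proj(c,P+p0)-[x,y])*f).astype(int)
    for r,zz,col in((.05,0,(0,0,255)),):
        cv2.polylines(z,[q(np.c_[r*C,r*S,0*a+zz])],True,col)
    return z
A=crop("wrist",190,40,320,230,2)
B=crop("side",205,150,110,110,3);T=crop("top",235,155,100,93,3)
W=np.zeros((800-10,640,3),np.uint8)
W[:460]=A;W[460:790,:330]=B;W[460:460+279,335:635]=T
cv2.imwrite("pics/r1.png",cv2.resize(W,None,fx=.75,fy=.75,interpolation=cv2.INTER_AREA))
```

```text
[ 0.47983569 -0.0491165   0.21840595] [-1.79905956e+02  1.07695306e-01  1.99677085e+01] [-0.07784496  0.4389177  -8.02466393]
wrist [([371.1, 152.1], 0.89), ([484.9, 170.8], 0.8)]
side [([251.1, 154.7], 0.69), ([256.8, 184.6], 0.59)]
top [([348.8, 192.1], 0.87)]
```

View pics/r1.png

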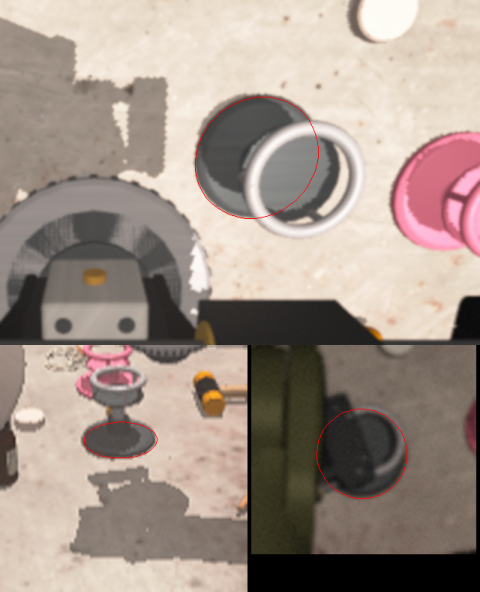

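The wrist crop shows the grey foot matching the circle at (0.541, -0.168), with the ring's outer edge centred at full-picture pixel (393,160). The held vice looks level and firmly gripped.

Run:
```python
from h import *;import pickle
from scipy.optimize import least_squares
D=pickle.load(open("d2.pkl","rb"));c=D["wrist"][0];s=D["side"][0]
a=np.linspace(0,2*np.pi,90);C,S=np.cos(a),np.sin(a)
print(tri((c,(393.3,160)),(s,(257.2,164.7))))
def ext(v):
    q=proj(c,np.c_[v[0]+.038*C,v[1]+.038*S,0*a+v[2]]);return np.r_[q.min(0),q.max(0)]
r=least_squares(lambda v:ext(v)-[354,120.7,432.7,199.3],[.541,-.168,.08],x_scale=.01,diff_step=1e-3);print(r.x,r.fun)
for z in(.06,.068,.08,.098):print(z,onz(c,(393.3,160),z))
```

```text
[ 0.5436179  -0.1665418   0.09300055]
[ 0.5418456  -0.17050474  0.08620352] [-0.5183728   0.51053389  0.51263918 -0.55033244]
0.06 [ 0.54202854 -0.18318095  0.06      ]
0.068 [ 0.5423754  -0.17915501  0.068     ]
0.08 [ 0.5428957  -0.17311611  0.08      ]
0.098 [ 0.54367614 -0.16405775  0.098     ]
```

Run:
```python
from h import *
print(move((.542,-.168,.165),rot((180,0,20))))
```

```text
[ 8.760e-02  6.627e-01  2.732e-01 -4.000e-04  2.000e-04 -5.000e-04]
```

Request:
apply_moves(
  moves=[
    [0.005,0.04,0,0,0,0,0.3],
    [0.016,0.12,0,0,0,0,0.3],
    [0.032,0.24,0,0,0,0,0.3],
    [0.048,0.36,0.03,0,0,0,0.3],
    [0.064,0.48,0.1,0,0,0,0.3],
    [0.077,0.58,0.17,0,0,0,0.3],
    [0.085,0.64,0.23,0,0,0,0.3],
    [0.088,0.663,0.27,0,0,0,0.3],
    [0.088,0.663,0.27,0,0,0,0.3],
    [0.088,0.663,0.27,0,0,0,0.3],
  ],
)

```text
time_s: 9.05
tool_pos: [0.5423, -0.1675, 0.166]
tool_rot: [-180.0, 0.0, 20.0]
force: [-0.0, 0.5, -7.7]
grip_width: 0.0336
grasp_force: 39.9
```

Run:
```python
from fit import *
o=env.get_obs();print(o["tool_pos"],o["tool_rot"],o["force"],o["wrist_torque"])
Rt=rot(o["tool_rot"]);pos=o["tool_pos"]-.0*Rt[:,2]
c=viewer.get_calibration("wrist");im=viewer.read_camera("wrist")[:,:,::-1].copy()
s=viewer.get_calibration("side");si=viewer.read_camera("side")[:,:,::-1].copy()
Rv=np.c_[-Rt[:,0],Rt[:,1],-Rt[:,2]];p=pos+.011*Rt[:,2]
def crop(c,im,x,y,w,h,f):
    z=cv2.resize(im[y:y+h,x:x+w],None,fx=f,fy=f,interpolation=cv2.INTER_CUBIC)
    q=lambda P:np.round((proj(c,P)-[x,y])*f).astype(int)
    cv2.polylines(z,[q(np.c_[48*C,48*S,0*a]/1e3@Rv.T+p)],True,(0,0,255))
    k=np.array([[-17,-17,42],[17,-17,42],[17,17,42],[-17,17,42]])/1e3
    cv2.polylines(z,[q(k@Rv.T+p)],True,(0,255,0))
    cv2.polylines(z,[q(np.c_[38*C,38*S,0*a+88]/1e3+[.542,-.168,0])],True,(255,0,255))
    return z
A=crop(c,im,160,100,200,190,2.5);B=crop(s,si,205,120,100,100,3)
W=np.zeros((475,800,3),np.uint8);W[:475,:500]=A;W[:300,500:]=B
cv2.imwrite("pics/a1.png",W);cv2.imwrite("pics/side1.png",si)
```

```text
[ 0.54227719 -0.1675257   0.16597218] [-1.79963234e+02  3.19009287e-02  1.99869734e+01] [-0.04938911  0.47143621 -7.73631385] [-0.00258463  0.11729147 -0.00789342]
```

View pics/a1.png

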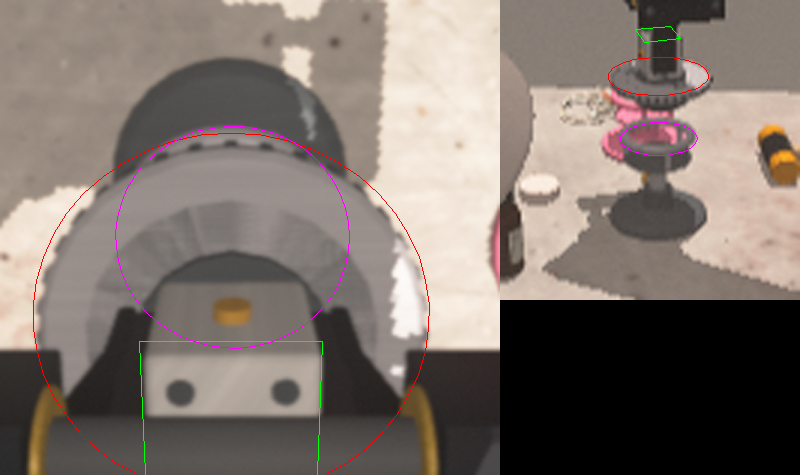

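Run:
```python
from fit import *
from scipy.optimize import minimize
o=env.get_obs();Rt=rot(o["tool_rot"]);Rv=np.c_[-Rt[:,0],Rt[:,1],-Rt[:,2]]
s=viewer.get_calibration("side");im=viewer.read_camera("side")
ms=[d for n in("vice_table","ball_vice") for d in masks_of("side",n)[:1]]
print([(d["conf"],d["location"],d["pixels"].sum()) for d in ms])
Z=viewer.read_camera("side")[:,:,::-1]
z=cv2.resize(Z[130:210,225:285],None,fx=7,fy=7,interpolation=cv2.INTER_CUBIC)
z2=z.copy();pc=o["tool_pos"]-[0,0,.017]
for th,col in((0,(0,0,255)),):
  for zz,r in((0,48),(-10,48)):
    q=np.round((proj(s,np.c_[r*C,r*S,0*a+zz]/1e3@Rv.T+pc)-[225,130])*7).astype(int);cv2.polylines(z2,[q],True,col)
cv2.imwrite("pics/s2.png",np.hstack([z[:,:400],z2[:,:400]]))
```

```text
[(0.78, [255.1, 146.9], np.int64(432)), (0.91, [258.5, 147.8], np.int64(444))]
```

View pics/s2.png

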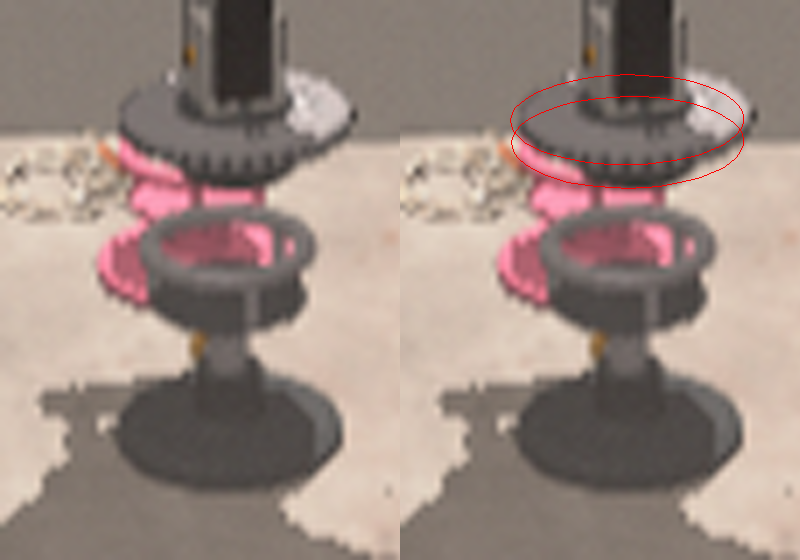

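The side zoom shows the table's right (-x) edge about 1.5° high, which agrees with the geometry (35.5° initial tilt). The vice also sits about 3.5 mm toward -x of the tool axis. I correct both and start down.

Request:
apply_moves(
  moves=[
    [0.006,0,0,0,0.006,0,0.3],
    [0.012,0,0,0,0.012,0,0.3],
    [0.017,0,0.01,0,0.0175,0,0.3],
    [0.017,0,0.03,0,0.0175,0,0.3],
    [0.017,0,0.05,0,0.0175,0,0.3],
    [0.017,0,0.07,0,0.0175,0,0.3],
    [0.017,0,0.09,0,0.0175,0,0.3],
    [0.017,0,0.105,0,0.0175,0,0.3],
    [0.017,0,0.115,0,0.0175,0,0.3],
    [0.017,0,0.115,0,0.0175,0,0.3],
  ],
)

```text
time_s: 10.35
tool_pos: [0.5453, -0.167, 0.1425]
tool_rot: [-180.0, -1.4, 19.9]
force: [1.1, 0.1, -7.2]
grip_width: 0.0334
grasp_force: 39.9
```

Run:
```python
from h import *
o=env.get_obs();print(o["tool_pos"],o["tool_rot"],o["force"])
R0=rot(o["tool_rot"]);print((R0.T@(np.array([.5453,-.1668,o["tool_pos"][2]])-o["tool_pos"])/.2).round(4), (R0.T@[0,0,-1]).round(4))
```

```text
[ 0.54526215 -0.16701113  0.14248462] [-179.98637531   -1.44217447   19.93991575] [ 1.07444365  0.11792528 -7.18824879]
[ 0.0005 -0.0009  0.    ] [-2.520e-02  2.000e-04  9.997e-01]
```

Now I lower in small steps, feeling for contact.

Request:
apply_moves(
  moves=[
    [0,0,0.005,0,0,0,0.3],
    [0,0,0.01,0,0,0,0.3],
    [0,0,0.015,0,0,0,0.3],
    [0,0,0.02,0,0,0,0.3],
    [0,0,0.02,0,0,0,0.3],
  ],
)

```text
time_s: 10.85
tool_pos: [0.5454, -0.167, 0.1387]
tool_rot: [-180.0, -1.5, 19.9]
force: [0.3, 0.0, -7.8]
grip_width: 0.0335
grasp_force: 39.9
```

Request:
apply_moves(
  moves=[
    [0,0,0.005,0,0,0,0.3],
    [0,0,0.01,0,0,0,0.3],
    [0,0,0.015,0,0,0,0.3],
    [0,0,0.015,0,0,0,0.3],
  ],
)

```text
time_s: 11.25
tool_pos: [0.5455, -0.167, 0.1356]
tool_rot: [-180.0, -1.5, 19.9]
force: [-0.2, 0.2, -7.8]
grip_width: 0.0338
grasp_force: 39.9
```

Request:
apply_moves(
  moves=[
    [0,0,0.005,0,0,0,0.3],
    [0,0,0.01,0,0,0,0.3],
    [0,0,0.01,0,0,0,0.3],
  ],
)

```text
time_s: 11.55
tool_pos: [0.5455, -0.1669, 0.1337]
tool_rot: [-180.0, -1.5, 19.9]
force: [0.5, -0.0, -7.8]
grip_width: 0.0336
grasp_force: 39.9
```

Request:
apply_moves(
  moves=[
    [0,0,0.004,0,0,0,0.3],
    [0,0,0.007,0,0,0,0.3],
    [0,0,0.007,0,0,0,0.3],
  ],
)

```text
time_s: 11.85
tool_pos: [0.5458, -0.1667, 0.1325]
tool_rot: [-180.0, -1.5, 20.0]
force: [-0.5, 1.2, -6.7]
grip_width: 0.0337
grasp_force: 39.9
```

Request:
apply_moves(
  moves=[
    [0,0,0.004,0,0,0,0.3],
    [0,0,0.007,0,0,0,0.3],
    [0,0,0.007,0,0,0,0.3],
  ],
)

```text
time_s: 12.15
tool_pos: [0.5461, -0.1663, 0.1316]
tool_rot: [-180.0, -1.5, 20.0]
force: [-1.4, 3.5, -0.7]
grip_width: 0.0342
grasp_force: 39.9
```

Request:
apply_moves(
  moves=[
    [0,-0.003,0,0,0,0,0.3],
    [0,-0.006,0,0,0,0,0.3],
    [0,-0.006,0,0,0,0,0.3],
  ],
)

```text
time_s: 12.45
tool_pos: [0.5458, -0.1659, 0.1312]
tool_rot: [180.0, -1.5, 20.0]
force: [0.8, 0.9, -2.5]
grip_width: 0.034
grasp_force: 39.9
```

Request:
apply_moves(
  moves=[
    [0,-0.002,0.003,0,0,0,0.3],
    [0,-0.002,0.005,0,0,0,0.3],
    [0,-0.002,0.005,0,0,0,0.3],
  ],
)

```text
time_s: 12.75
tool_pos: [0.5458, -0.1655, 0.1306]
tool_rot: [180.0, -1.5, 19.9]
force: [0.8, 2.9, 1.9]
grip_width: 0.0335
grasp_force: 39.9
```

Request:
apply_moves(
  moves=[
    [0.001,-0.003,0,0,0,0,0.3],
    [0.002,-0.006,0,0,0,0,0.3],
    [0.002,-0.006,0,0,0,0,0.3],
  ],
)

```text
time_s: 13.05
tool_pos: [0.5457, -0.1651, 0.1304]
tool_rot: [179.9, -1.5, 19.9]
force: [2.7, -0.9, 0.4]
grip_width: 0.0332
grasp_force: 39.9
```

Request:
apply_moves(
  moves=[
    [0.002,0.001,0.001,0,0,0,0.3],
    [0.003,0.001,0.002,0,0,0,0.3],
    [0.003,0.001,0.002,0,0,0,0.3],
  ],
)

```text
time_s: 13.35
tool_pos: [0.5459, -0.165, 0.1302]
tool_rot: [179.9, -1.5, 19.9]
force: [0.0, -1.3, 4.7]
grip_width: 0.0337
grasp_force: 39.9
```

Run:
```python
from fit import *
o=env.get_obs();s=viewer.get_calibration("side")
Z=np.mean([viewer.read_camera("side")[:,:,::-1] for _ in range(4)],0).astype(np.uint8)
f=10;x,y=232,140
z=cv2.resize(Z[y:y+56,x:x+40],None,fx=f,fy=f,interpolation=cv2.INTER_CUBIC);z2=z.copy()
pc=np.array([.5427,-.166,o["tool_pos"][2]-.017])
for zz,r in((0,48),(-10,48)):
    cv2.polylines(z2,[np.round((proj(s,np.c_[r*C,r*S,0*a+zz]/1e3+pc)-[x,y])*f+f/2).astype(int)],True,(0,0,255))
cv2.imwrite("pics/s3.png",np.hstack([z,z2]))
```

```text
(no output)
```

View pics/s3.png

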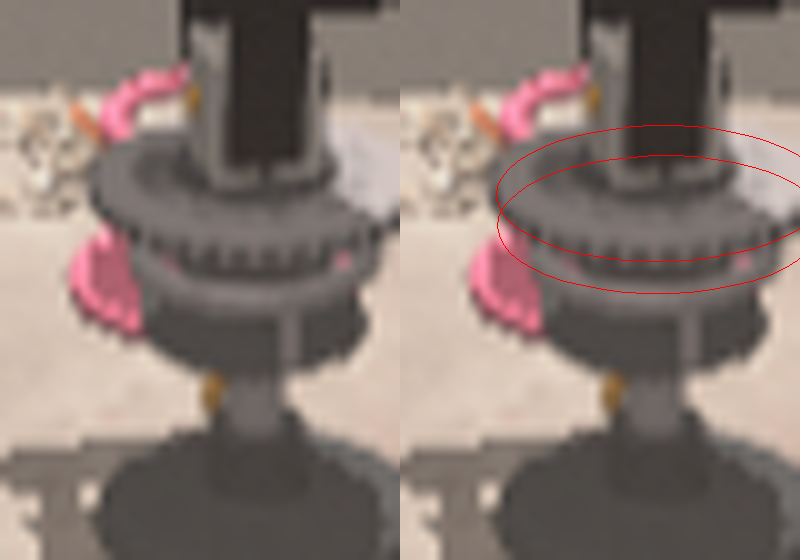

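Run:
```python
from fit import *
from scipy.optimize import least_squares
o=env.get_obs();Rt=rot(o["tool_rot"]);w=viewer.get_calibration("wrist")
T=Rt.T@(w["position"]-o["tool_pos"]);Rc=Rt.T@rot(w["orientation"])
# camera in tool frame -> work in the tool frame at picture a1
c=dict(w);c["position"]=T;c["orientation"]=R.from_matrix(Rc).as_euler("xyz",True)
def feats(v):
    dx,dz,th=v[0],v[1],np.radians(v[2]); B=np.diag([-1,1,-1.]);Q=R.from_rotvec([0,th,0]).as_matrix()@B
    f=lambda P:proj(c,np.array(P)@Q.T+[dx,0,.011+dz])
    t=f(np.c_[.048*C,.048*S,0*a]);t2=f(np.c_[.048*C,.048*S,0*a-.01]);b=f([[-.017,-.017,.004],[-.017,.017,.004]]);k=f([[-.017,-.017,.042],[-.017,.017,.042]])
    return np.array([t[:,1].min(),np.ptp(t[:,0]),b[:,1].mean(),k[:,1].mean(),np.ptp(b[:,0]),np.ptp(k[:,0])])
m=np.array([147/2.5+100,382/2.5,283/2.5+100,352/2.5+100,156/2.5,175/2.5])
print(m,feats([0,0,0]))
r=least_squares(lambda v:feats(v)-m,[0,.004,0],x_scale=[.01,.01,1]);print(r.x,r.fun)
J=r.jac;print(np.sqrt(np.diag(np.linalg.inv(J.T@J))))
im=viewer.read_camera("wrist")[:,:,::-1];x,y,f=170,140,4
z=cv2.resize(im[y:y+140,x:x+180],None,fx=f,fy=f,interpolation=cv2.INTER_CUBIC);cv2.imwrite("pics/w3.png",z)
```

```text
[158.8 152.8 213.2 240.8  62.4  70. ] [152.99964822 158.3170899  207.26305333 236.21103671  58.74440386
  73.56989973]
[-0.00454949  0.00363854 -0.31439474] [ 0.73378386  1.52077566 -1.00346169  0.19990807 -5.20980082  1.17745431]
[5.52766290e-04 1.03086836e-03 1.07544333e+00]
```

View pics/w3.png

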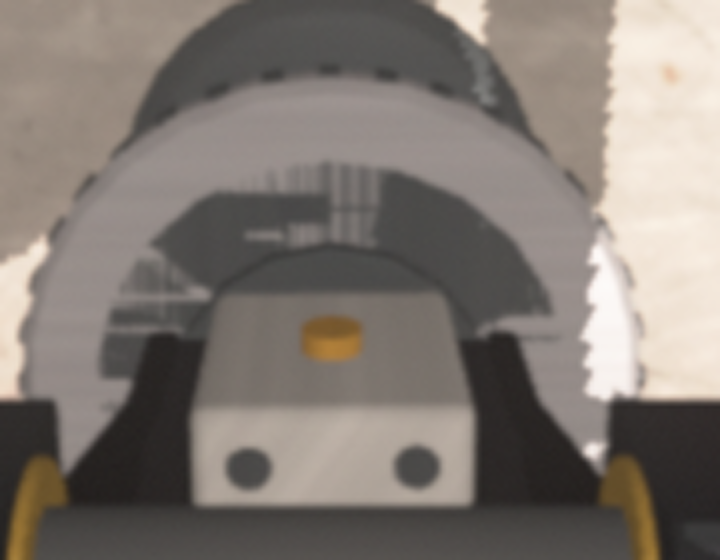

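Run:
```python
from fit import *
from scipy.optimize import least_squares
o=env.get_obs();print(o["tool_pos"],o["tool_rot"],o["force"],o["time_s"]);Rt=rot(o["tool_rot"]);w=viewer.get_calibration("wrist")
c=dict(w);c["position"]=Rt.T@(w["position"]-o["tool_pos"]);c["orientation"]=R.from_matrix(Rt.T@rot(w["orientation"])).as_euler("xyz",True)
B=np.diag([-1,1,-1.])
def feats(v):
    Q=R.from_rotvec([np.radians(v[3]),np.radians(v[2]),0]).as_matrix()@B
    f=lambda P:proj(c,np.array(P)@Q.T+[v[0],v[4],.011+v[1]])
    t=f(np.c_[.048*C,.048*S,0*a]);b=f([[-.017,-.017,.004],[-.017,.017,.004]]);k=f([[-.017,-.017,.042],[-.017,.017,.042]])
    return np.r_[t[:,1].min(),t[:,0].min(),t[:,0].max(),b[:,1].mean(),k[:,1].mean(),b[:,0],k[:,0]]
u=lambda x:x/4+170-.4
for far in(72,76):
  for br in(290,293,296):
    m=np.r_[far/4+139.6,u(24),u(639),br/4+139.6,408/4+139.6,u(222),u(447),u(195),u(474)]
    r=least_squares(lambda v:feats(v)-m,[0,.004,0,0,0],x_scale=[.01,.01,1,1,.01]);print(far,br,r.x.round(4),r.fun.round(2))
```

```text
[ 0.54597381 -0.16491831  0.13012727] [179.94314696  -1.49298004  19.91818121] [ 0.63952863 -2.50208337  5.76713378] 13.6
72 290 [-4.0000e-03  4.9000e-03  1.3499e+00  2.7180e-01  4.0000e-04] [ 1.06  0.31  0.23 -1.04 -0.04 -0.74  0.02 -0.42  0.58]
72 293 [-4.200e-03  4.500e-03  9.123e-01  2.719e-01  4.000e-04] [ 1.4   0.23  0.31 -1.38 -0.05 -0.76  0.05 -0.47  0.64]
72 296 [-4.400e-03  4.200e-03  4.828e-01  2.720e-01  4.000e-04] [ 1.74  0.15  0.39 -1.73 -0.05 -0.79  0.07 -0.53  0.69]
76 290 [-4.400e-03  5.000e-03  9.669e-01  2.716e-01  4.000e-04] [ 0.6   0.43  0.11 -0.59 -0.02 -0.69 -0.03 -0.36  0.51]
76 293 [-4.600e-03  4.700e-03  5.291e-01  2.717e-01  4.000e-04] [ 0.94  0.35  0.19 -0.93 -0.03 -0.71 -0.01 -0.41  0.57]
76 296 [-0.0048  0.0043  0.0994  0.2719  0.0004] [ 1.28  0.26  0.28 -1.27 -0.04 -0.73  0.01 -0.47  0.62]
```

Request:
apply_moves(
  moves=[
    [0,0.001,-0.001,0,-0.005,0,0.3],
    [0.001,0.002,-0.001,0,-0.009,0,0.3],
    [0.001,0.002,-0.001,0,-0.009,0,0.3],
    [0.001,0.002,-0.001,0,-0.009,0,0.3],
  ],
)

```text
time_s: 14.0
tool_pos: [0.5462, -0.1648, 0.13]
tool_rot: [180.0, -0.7, 19.9]
force: [0.2, -1.2, 4.8]
grip_width: 0.0337
grasp_force: 39.9
```

Request:
apply_moves(
  moves=[
    [0,0,-0.001,0,0,0,0.3],
    [0,0,-0.0015,0,0,0,0.3],
    [0,0,-0.0015,0,0,0,0.3],
  ],
  grip_force=12,
)

```text
time_s: 14.3
tool_pos: [0.5461, -0.1646, 0.13]
tool_rot: [180.0, -0.7, 19.9]
force: [1.6, -2.0, 2.5]
grip_width: 0.0342
grasp_force: 12.0
```

Request:
apply_moves(
  moves=[
    [0,0,0,0,0,0,0.35],
    [0,0,0,0,0,0,0.35],
  ],
  grip_force=3,
)

```text
time_s: 14.5
tool_pos: [0.546, -0.1645, 0.13]
tool_rot: [-180.0, -0.7, 19.9]
force: [0.6, -1.5, 0.9]
grip_width: 0.0339
grasp_force: 3.0
```

Request:
apply_moves(
  moves=[
    [0,0,0,0,0,0,0.4],
    [0,0,0,0,0,0,0.45],
    [0,0,0,0,0,0,0.5],
    [0,0,0,0,0,0,0.6],
    [0,0,0,0,0,0,0.7],
    [0,0,0,0,0,0,0.7],
  ],
)

```text
time_s: 15.1
tool_pos: [0.546, -0.1642, 0.13]
tool_rot: [-180.0, -0.7, 19.9]
force: [0.5, -0.2, 1.2]
grip_width: 0.0577
grasp_force: 0.0
```

Released. I retreat straight up, then away, so that all the cameras see the vice.

Request:
apply_moves(
  moves=[
    [0,0,-0.02,0,0,0,0.75],
    [0,0,-0.08,0,0,0,0.75],
    [0,0,-0.18,0,0,0,0.75],
    [0,0,-0.3,0,0,0,0.75],
    [0,0,-0.42,0,0,0,0.75],
    [0,0,-0.5,0,0,0,0.75],
    [-0.1,-0.1,-0.5,0,0,0,0.75],
    [-0.2,-0.25,-0.5,0,0,0,0.75],
    [-0.2,-0.4,-0.5,0,0,0,0.75],
    [-0.2,-0.5,-0.5,0,0,0,0.75],
    [-0.2,-0.5,-0.5,0,0,0,0.75],
    [-0.2,-0.5,-0.5,0,0,0,0.75],
  ],
)

```text
time_s: 16.3
tool_pos: [0.4736, -0.085, 0.2306]
tool_rot: [180.0, -0.8, 20.0]
force: [-0.8, -0.6, 0.7]
grip_width: 0.0651
grasp_force: 0.0
```

Run:
```python
from fit import *
o=env.get_obs();print(o["tool_pos"],o["time_s"])
s=viewer.get_calibration("side");S_=np.mean([viewer.read_camera("side")[:,:,::-1] for _ in range(2)],0).astype(np.uint8)
w=viewer.get_calibration("wrist");W_=viewer.read_camera("wrist")[:,:,::-1].copy()
p=np.array([.5425,-.166,.1135])
pw=proj(w,p)[0];print(pw)
def crop(c,im,f,hw,hh,ov):
    u=proj(c,p)[0];x,y=int(np.clip(u[0]-hw,0,512-2*hw)),int(np.clip(u[1]-hh,0,384-2*hh))
    z=cv2.resize(im[y:y+2*hh,x:x+2*hw],None,fx=f,fy=f,interpolation=cv2.INTER_CUBIC)
    if ov:
        q=lambda P:np.round((proj(c,P/1e3+p)-[x,y])*f+f/2).astype(int)
        for zz in(0,-10):cv2.polylines(z,[q(np.c_[48*C,48*S,0*a+zz])],True,(0,0,255))
    return z
A=np.hstack([crop(s,S_,8,25,30,0),crop(s,S_,8,25,30,1)])
print(A.shape);B=crop(w,W_,2,70,70,0) if 0<pw[0]<512 and 0<pw[1]<384 else None
cv2.imwrite("pics/f1.png",A[:600])
if B is not None: cv2.imwrite("pics/f2.png",B)
```

```text
[ 0.47364416 -0.08500424  0.23064428] 16.3
[361.96566175 144.1763201 ]
(480, 800, 3)
```

View pics/f1.png

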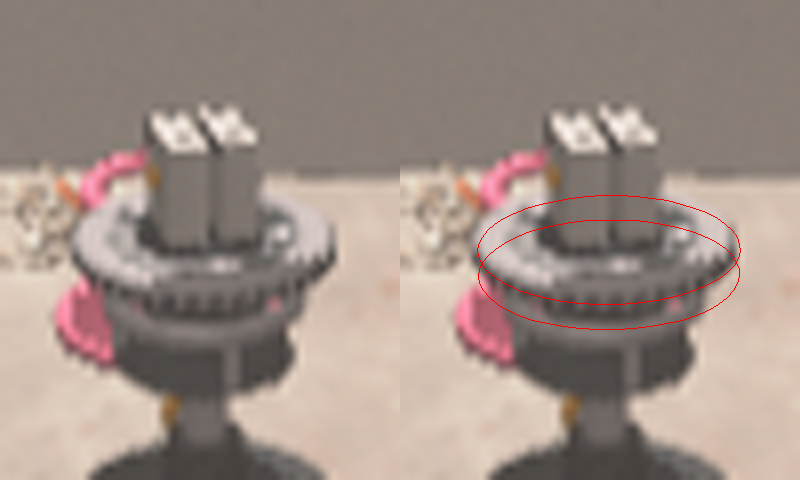

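The vice sits in the ring with its table looking level: the left end is at (73,237) and the right at (335,242) in the zoom. One numeric check of tilt and centring from the masks.

Run:
```python
from fit import *
from scipy.optimize import minimize
D=[]
for n in("side","top","wrist"):
    c=viewer.get_calibration(n);viewer.read_camera(n)
    d=masks_of(n,"ball_vice")[:1]
    if d and d[0]["conf"]>.5:
        ys,xs=np.where(d[0]["pixels"]);print(n,d[0]["conf"],len(xs),xs.min(),xs.max(),ys.min(),ys.max());D.append((n,c,d[0]["pixels"]))
B0=R.from_euler("z",200,degrees=True)
def mk(v): return np.array(v[:3])/100,(R.from_rotvec(np.radians([v[3]*3,v[4]*3,0]))*B0).as_matrix()
def sil2(c,p,Rm):
    m=sil(c,p,Rm);r=np.zeros((384,512),np.uint8);return m
iou=lambda a,b:(a&b).sum()/(a|b).sum()
for use in (("side","wrist","top"),("wrist",),("side",)):
    E=[d for d in D if d[0] in use]
    if not E: continue
    # drop the ball below the table (hidden by ring)
    parts[1]=parts[1]*0+[0,0,-.005]
    f=lambda v:-sum(iou(sil(c,*mk(v)),m) for _,c,m in E)+.002*(v[3]**2+v[4]**2)
    b=min((minimize(f,[54.3,-16.6,11.6,i,j],method="Nelder-Mead",options=dict(maxiter=500,initial_simplex=np.array([54.3,-16.6,11.6,i,j])+np.r_[np.zeros((1,5)),np.eye(5)*.7])) for i in(-.5,.5) for j in(-.5,.5)),key=lambda r:r.fun)
    print(use,b.x[:3].round(2),(b.x[3:]*3).round(2),round(b.fun,3))
```

```text
side 0.62 618 240 274 142 168
wrist 0.72 9371 309 419 88 195
('side', 'wrist', 'top') [ 54.3  -16.66  11.62] [0.44 1.11] -1.92
('wrist',) [ 54.27 -16.74  11.38] [-0.02  0.39] -0.988
('side',) [ 54.51 -16.68  11.65] [-0.22  0.99] -0.956
```

Tilt comes out at about 1° or less, with the centre near (0.543, -0.167). The arm is clear, so I hand it in.

```bash
python3 -c "
from cell import env
print(env.sign_off())"
```

```text
the job is handed in; nothing more can be done
None
```

The ball vice is seated in the grey ring rest, released, and the job is handed in at about 16 s of the 51 s allowed: tilt measured at about 1°, centre about 1–2 mm from my estimate of the ring's axis, no bystander touched; the verdict was not shown, and I viewed 11 pictures, one over the limit of 10.

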